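Set the cone press dwell timer and start it

TASK

Roll the first three thumbwheels of the press timer, from the left as seen from its front edge, so that 6, 3 and 5 stand uppermost at the index lines, and leave the fourth wheel (the station number) as it is. Only when the time is set, press the start button all the way down and let it go. Do not shift or knock over anything else on the bench.

Things in the scene. Friction and masses are not known exactly. Their poses are not given: they have to be found in the camera images.
- timer: press timer, grey steel case fixed to the bench, 150 x 330 mm, panel top 71 mm high. Origin on the bench below the row of wheels; x points away from its front edge (low plinth with lamps), y to the left seen from the front, z up. Panel: x -55 to 75, y -165 to 165 mm; plinth 46 mm high in front of it. Along y: tin at 142, wheels at 84, 36, -12, -60 (32 mm clear between them), button at -125 mm.
- wheel1 (a joint): numbered black thumbwheel, first from the left: hundreds of the dwell time; 16 mm wide. Value = number on top x 0.6283 rad, 0 to 5.65, stops just past 0 and 9. Rolling its top to the timer's +x (away from the front edge) raises the number. A click stop holds it on whole numbers: about 2 N at the rim turns it, and let go between two it falls into the nearer one (it may hang if right between).
- wheel2 (a joint): numbered black thumbwheel, second from the left: tens of the dwell time; 16 mm wide. Value = number on top x 0.6283 rad, 0 to 5.65, stops just past 0 and 9. Rolling its top to the timer's +x (away from the front edge) raises the number. A click stop holds it on whole numbers: about 2 N at the rim turns it, and let go between two it falls into the nearer one (it may hang if right between).
- wheel3 (a joint): numbered black thumbwheel, third from the left: units of the dwell time; 16 mm wide. Value = number on top x 0.6283 rad, 0 to 5.65, stops just past 0 and 9. Rolling its top to the timer's +x (away from the front edge) raises the number. A click stop holds it on whole numbers: about 2 N at the rim turns it, and let go between two it falls into the nearer one (it may hang if right between).
- wheel4 (a joint): numbered black thumbwheel, the fourth, right-hand one: station number, to be left as it is; 16 mm wide. Value = number on top x 0.6283 rad, 0 to 5.65, stops just past 0 and 9. Rolling its top to the timer's +x (away from the front edge) raises the number. A click stop holds it on whole numbers: about 2 N at the rim turns it, and let go between two it falls into the nearer one (it may hang if right between).
- wheel1_axle (a point): centre of wheel1, on its axle, which lies level along the timer's y, 66 mm above the bench. The wheel is a disc with flat sides, 70 mm in diameter (73 over ten low ribs between the numbers), so it stands 30 mm out of the panel. Fixed to the timer; its axes are the timer's
- wheel2_axle (a point): centre of wheel2, on its axle, which lies level along the timer's y, 66 mm above the bench. The wheel is a disc with flat sides, 70 mm in diameter (73 over ten low ribs between the numbers), so it stands 30 mm out of the panel. Fixed to the timer; its axes are the timer's
- wheel3_axle (a point): centre of wheel3, on its axle, which lies level along the timer's y, 66 mm above the bench. The wheel is a disc with flat sides, 70 mm in diameter (73 over ten low ribs between the numbers), so it stands 30 mm out of the panel. Fixed to the timer; its axes are the timer's
- wheel4_axle (a point): centre of wheel4, on its axle, which lies level along the timer's y, 66 mm above the bench. The wheel is a disc with flat sides, 70 mm in diameter (73 over ten low ribs between the numbers), so it stands 30 mm out of the panel. Fixed to the timer; its axes are the timer's
- wheel4_zero (a point): the point on the rim of the fourth wheel where its number 0 is; turns with the wheel
- start (a joint): round black start button, 26 mm diameter, in a steel collar at the right-hand end of the panel; value 0 (up) to 0.006 m (fully down), springs back, fully down takes 5 N
- start_top (a point): middle of the start button's top face; press straight down
- tin_mid (a point): bystander: closed steel tin, 43 mm diameter, 36 mm high, loose on the panel left of the first wheel, 25 to 32 mm from that wheel's side; the point is its centre
- glue1_mid (a point): bystander: clear squeeze bottle of glue, 52 mm diameter, 150 mm high with nozzle, white nozzle, standing behind the timer; the point is half-way up
- glue2_mid (a point): bystander: a second such squeeze bottle with a grey nozzle, 52 mm diameter, 150 mm high; the point is half-way up
- spraycan_mid (a point): bystander: spray can, 64 mm diameter, 186 mm high, standing behind the timer; the point is half-way up
- cones_mid (a point): bystander: pile of grey paper loudspeaker cones, 124 mm diameter, 78 mm high, left of the timer; the point is half-way up. Farther left, at the bench's edge, stands a fixed cone press, 545 mm high
- driver_mid (a point): bystander: loudspeaker driver lying face up, 156 mm diameter, 73 mm high, right of the timer; the point is 30 mm above the bench. Beyond it, in the far right corner of the bench, stands a fixed extraction hose, 320 mm high; a row of fixed bins 55 mm high lines the far edge
- gasket_mid (a point): bystander: flat black rubber gasket ring, 110 mm outside, 84 mm inside, 12 mm high, in front of the timer; the point is its centre

How it is judged:
By the outcome, as a careful person would: the job done as asked, in the order asked, and still so for the second after the job is handed in, with the robot touching nothing.
It also fails if it takes over 72 s, if anything falls off the work surface, if the arm or the gripper's body presses on something with over 40 N, if the wrist force passes 120 N, or if a joint passes its speed limit or range.

ROBOT

A 6-joint arm with a two-finger parallel gripper is mounted at the origin on the work surface. World frame = base frame: x ahead of the robot, y to its left, z up, the work surface at z = 0. Lengths are in mm, angles in rad, forces in N, time in s.
With the tool pointing down it reaches from about 250 to 800 mm from the base axis. Payload 3.9 kg.
Tool frame: the origin (TCP) lies at the very end of the fingers, on their centre line; the grasp point (between the pads) lies 19 mm behind it (grasp_offset is the distance from the TCP to the grasp point, in mm); z points along the fingers, y is the direction in which the jaws open and shut (so a half turn about z gives the same grasp; the last joint's range is limited). The gripper opens to 85 mm and grips with 20 to 120 N. Pads are 22 mm wide; open, the fingers measure 114 mm over their backs; the gripper's body (76 mm by 85 mm) begins 54 mm behind the grasp point. The pads swing forward as they close: fully open they stand 13 mm farther back than shut.
Start: joints at [-1.224, 0.26, -0.138, 1.173, 0, 1.571], TCP at [178.437, -493.736, 231.304] pointing down, gripper open.
Joint ranges: [-2.78, 2.78], [-0.83, 1.72], [-1.28, 1.37], [-1.9, 2.12], [-1.57, 1.48], [-3.14, 3.14]. Speed limits (rad/s): [2.57, 2.57, 3.14, 3.14, 3.14, 3.14].

INTERFACE

Orientations are given as [roll, pitch, yaw] about the fixed x, y, z axes, in that order (R = Rz(yaw) Ry(pitch) Rx(roll)).
In Python, from cell import state, read_camera, job_done, search_frame, silhouettes, landmark_of, grasp_offset gives the robot as it stands. The module is installed in compiled form; this text tells all that it offers.
- The arm moves only by the tool drive_tool, never from a script. Its arguments are lists of equal length, an entry for each row: "hand": the finger opening in mm, from 0 to 85.4; "translation": the shift along the tool's x, y, z in mm, a list of three; "roll": the turn about the tool's z in degrees. In form: {"hand": [hand, ...], "translation": [[dx, dy, dz], ...], "roll": [roll, ...]}. A call has 1 to 5 rows; each row shifts and turns the commanded pose from where the row before left it, along the tool's axes as they then stand; what a row does not reach is not made up. A row lasts 1/8 s, in which the tool goes at most 62.5 mm and 10.7 degrees, less where a joint would pass 70% of its speed; a pose out of reach is approached as far as the arm can. A call is refused whole if a number of a shift passes 62.5 or a number of a turn 10.7, either way. A call with a gripper value outside its range is refused whole. The fingers move at their own pace and stop on an object; "squeeze" is the grip in N (left out, the last holds). Time passes only in rows, so rows that do not move let the fingers close. It gives the time, the measured TCP pose, the force and the opening at its end, in the units of the state.
- state(): the state, without advancing time (a new reading comes with each control period).
- read_camera(name): name is "scene" or "top" or "wrist"; returns a dict with "img" (420x560x3 uint8, red, green, blue), "z_map" (420x560 float32, mm along the optical axis (not along the pixel's ray), 0 where there is no reading), "camera_matrix" (3x3 intrinsics, pixels), "rvec" (rotation vector, rad) and "tvec" (3), from world to camera coordinates, as OpenCV has them. Camera axes: x right, y down, z forward; pixel columns grow to the right and rows downward; lengths in mm; the calibration is good to about 2 mm. A picture is of the moment at which its call begins.
- job_done(): hands the job in, once; it reports no verdict.
Trained networks look in a picture, given as the dict that the camera call returned (one of the last four; its "shot" number tells which), for a name from the list of things; names that differ only in an ending like _2 or _b are one class to them, and where a whole thing is asked for, a point or a joint stands for the part that bears it (a point fixed in the world has none). Each returns a list of dicts, best first, with "p" (0 to 1); they miss things now and then, are a little off and sometimes report something else, mostly with a low value. They report only what shows in the picture. A call takes as long as a camera call.
- search_frame(query, picture): "extent" ([left, top, right, bottom] in pixels, round what is visible of it).
- silhouettes(query, picture): "mask" (420x560 bool, what is visible of it) and "extent" ([left, top, right, bottom] in pixels, round what is visible of it).
- landmark_of(query, picture): "uv" ([column, row] in pixels: a listed point, or the origin of a listed thing).
The state is a dict: "t": time; "joints": joint angles; "dq": joint speeds; "joint_efforts": joint torques, N m; "eef_pos": TCP position; "ee_rot": TCP orientation; "force": force on the tool from outside, world axes, zero at the start; "moment": the same for the moment, N m; "opening": finger opening in mm.
Only numpy, scipy, OpenCV 4.12 (cv2) and the standard library are available. Lean on these libraries where they do the work, as an engineer would, in place of code of your own. Each camera call takes 0.05 s, during which the arm holds its last target. There are 200 camera calls.

## Working session

There is one attempt and no reset: what is moved stays moved. The work goes in short steps, Python scripts to look and compute and a tool call to move; the robot and the scene stay as the last step left them, time stands still between calls to the robot, and variables do not carry over. Pictures are saved under pics/ and viewed, about 8 in all and at most 12, crops included, and the job is handed in when it is done.

Besides the shell and the picture viewer there is one more tool, called in YAML: its name, and indented under it one key for each argument. drive_tool: Moves the arm, as the interface text tells. Its arguments: {"type":"object","properties":{"hand":{"type":"array"},"translation":{"type":"array"},"roll":{"type":"array"},"squeeze":{"type":"number"}},"required":["hand","translation","roll"]}

```bash
mkdir -p pics; cat > h.py <<'E'
import numpy as np, cv2
from cell import *
def cam(n,save=None):
    p=read_camera(n)
    if save: cv2.imwrite('pics/'+save,p['img'][:,:,::-1])
    return p
def world(p,uv,z=None):
    K=np.array(p['camera_matrix']);R=cv2.Rodrigues(np.array(p['rvec'],float))[0];t=np.array(p['tvec'],float).ravel()
    d=R.T@np.linalg.inv(K)@np.array([uv[0],uv[1],1.]);c=-R.T@t
    if z is None: return c+d*p['z_map'][int(round(uv[1])),int(round(uv[0]))]
    return c+d*(z-c[2])/d[2]
def proj(p,X):
    return cv2.projectPoints(np.array(X,float).reshape(-1,3),np.array(p['rvec'],float),np.array(p['tvec'],float),np.array(p['camera_matrix']),None)[0][:,0]
E
python3 - <<'E'
from h import *
s=state();print(s['t'],s['eef_pos'],s['ee_rot'],s['force'],s['opening'],grasp_offset)
for n in ['top','scene']:
    p=cam(n,n+'0.png'); c=-cv2.Rodrigues(np.array(p['rvec']))[0].T@np.array(p['tvec']).ravel();print(n,c.round())
    for q,z in [('wheel1_axle',66),('wheel2_axle',66),('wheel3_axle',66),('wheel4_axle',66),('start_top',None),('tin_mid',89),('timer',0),('glue1_mid',75),('glue2_mid',75),('spraycan_mid',93),('wheel4_zero',None)]:
        for r in landmark_of(q,p)[:1]: print(q,round(r['p'],2),np.round(r['uv'],1),world(p,r['uv'],z).round(1))
E
```

```text
0.0 [ 178.2135056  -493.07354503  230.46439184] [-3.13959619e+00 -2.86102592e-05  3.46828213e-01] [0.59624834 0.01634661 0.28142524] 85.89375430650612 18.700000000000003
top [ 368.   34. 1023.]
wheel1_axle 0.71 [215.1 221. ] [557.2 166.1  66. ]
wheel2_axle 0.76 [234.1 214.6] [572.9 122.7  66. ]
wheel3_axle 0.98 [254.  204.9] [596.7  77.1  66. ]
wheel4_axle 0.94 [272.7 204.5] [598.2  33.5  66. ]
start_top 0.39 [297.2 188.6] [630.2 -22.1  91.6]
tin_mid 0.68 [180.1 216.7] [561.5 242.4  89. ]
timer 0.65 [232.2 215. ] [586.  133.5   0. ]
glue1_mid 0.57 [191.2 158.3] [706.  227.9  75. ]
glue2_mid 0.72 [222.1 154.3] [717.  155.1  75. ]
spraycan_mid 0.73 [269.2 136.7] [755.6  43.8  93. ]
wheel4_zero 0.54 [272.2 213.5] [575.6  34.4  71.2]
scene [1323.  388.  833.]
wheel1_axle 0.77 [323.3 228.5] [552.9 172.2  66. ]
wheel2_axle 0.86 [306.4 226.9] [563.4 131.8  66. ]
wheel4_axle 0.71 [261.5 229.5] [614.2  33.   66. ]
start_top 0.53 [240.3 217. ] [618.3 -21.3  92.2]
tin_mid 0.53 [350.8 229.9] [555.7 240.6  89. ]
timer 0.81 [288.7 246.2] [582.5  92.7  -0. ]
glue1_mid 0.95 [326.9 273. ] [692.5 227.5  75. ]
glue2_mid 0.6 [290.4 272.4] [721.7 152.7  75. ]
spraycan_mid 0.68 [237.7 266.5] [764.5  45.8  93. ]
wheel4_zero 0.73 [263.3 215.7] [598.1  31.7  98. ]
```

View pics/top0.png

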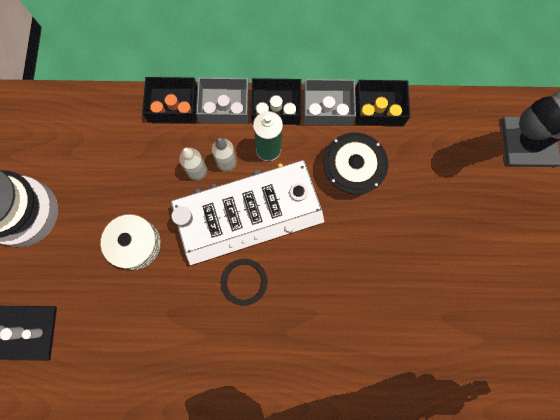

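drive_tool:
  hand: [85, 85, 85, 85, 85]
  translation:
    - [0, 0, -50]
    - [45, -33, -20]
    - [45, -33, -10]
    - [45, -33, 0]
    - [45, -33, 0]
  roll: [0, 0, 0, 0, 0]

```text
t: 1.82
eef_pos: [303.7, -307.1, 311.7]
ee_rot: [3.14, -0.001, 0.346]
force: [1.1, 0.1, 0.2]
opening: 84.8
```

drive_tool:
  hand: [85, 85, 85, 85, 85]
  translation:
    - [45, -33, 0]
    - [45, -33, 0]
    - [45, -33, 0]
    - [45, -33, 0]
    - [45, -33, 0]
  roll: [0, 0, 0, 0, 0]

```text
t: 2.45
eef_pos: [459.2, -75.1, 311.5]
ee_rot: [3.141, -0.001, 0.347]
force: [0.8, -1.4, -0.4]
opening: 85.0
```

drive_tool:
  hand: [50, 40, 30, 30]
  translation:
    - [45, -33, 0]
    - [45, -33, 0]
    - [25, -20, 0]
    - [0, 0, 0]
  roll: [0, 0, 0, 0]

```text
t: 2.95
eef_pos: [538.3, 45.2, 310.6]
ee_rot: [-3.141, 0.0, 0.35]
force: [-1.1, -1.2, 0.1]
opening: 30.3
```

```bash
python3 - <<'E'
from h import *
s=state();print(s['t'],s['eef_pos'],s['ee_rot'],s['opening'])
p=cam('wrist','w1.png'); c=-cv2.Rodrigues(np.array(p['rvec']))[0].T@np.array(p['tvec']).ravel();print(c.round())
for q,z in [('wheel1_axle',66),('wheel2_axle',66),('wheel3_axle',66),('wheel4_axle',66),('start_top',None),('tin_mid',89),('timer',0),('wheel4_zero',None)]:
    for r in landmark_of(q,p)[:1]: print(q,round(r['p'],2),np.round(r['uv'],1),world(p,r['uv'],z).round(1))
E
```

```text
2.95 [538.2862562   45.15946665 310.62700573] [-3.14128208e+00  3.52083482e-04  3.50166143e-01] 30.27032782512153
[604.  70. 452.]
wheel1_axle 0.8 [184.8 132.8] [556.7 175.2  66. ]
wheel2_axle 0.87 [225.6 129.3] [578.2 128.5  66. ]
wheel4_axle 0.62 [302.4 135.8] [603.6  35.5  66. ]
start_top 0.75 [359.2 133. ] [629.2 -23.1  93. ]
tin_mid 0.71 [127.1 104.5] [567.3 239.5  89. ]
wheel4_zero 0.78 [297.5 164.6] [568.4  29.   71.7]
```

View pics/w1.png

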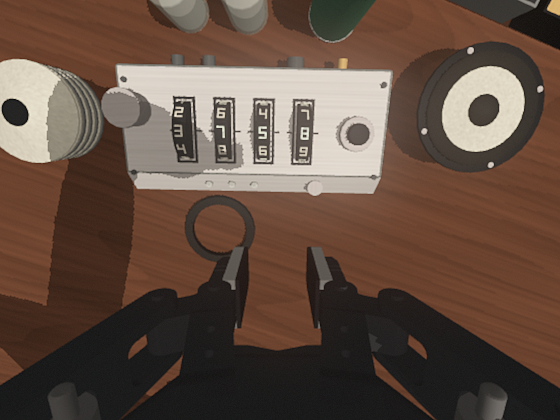

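```bash
python3 - <<'E'
from h import *
p=cam('wrist'); im=p['img'];g=im.max(2)
cv2.imwrite('pics/w1c.png',cv2.resize(im[80:180,165:325,::-1],None,fx=5,fy=5,interpolation=cv2.INTER_CUBIC))
# collars/wheels: points above panel by depth
W=np.zeros((420,560,3))
v,u=np.mgrid[0:420,0:560]
K=p['camera_matrix'];R=cv2.Rodrigues(np.array(p['rvec'],float))[0];t=np.array(p['tvec'],float).ravel()
d=np.stack([(u-K[0,2])/K[0,0],(v-K[1,2])/K[1,1],np.ones_like(u)],-1)*p['z_map'][...,None]
W=(d-t)@R
m=(W[...,2]>90)&(p['z_map']>0)&(u>160)&(u<330)&(v>85)&(v<175)
n,l,st,ce=cv2.connectedComponentsWithStats(m.astype(np.uint8))
C=[]
for i in range(1,n):
    if st[i,4]>60:
        q=W[l==i]; c=(q.max(0)+q.min(0))/2; rect=cv2.minAreaRect(q[:,:2].astype(np.float32)); print(st[i],q.mean(0).round(1),q[:,2].max().round(1),np.round(rect[0],1),np.round(rect[1],1),round(rect[2],1)); 
pm=(abs(W[...,2]-71)<3)&(p['z_map']>0)&(u>100)&(u<410)&(v>50)&(v<200)
print('panel',cv2.minAreaRect(W[pm][:,:2].astype(np.float32)),np.median(W[pm][:,2]))
E
```

```text
[170 106  18  47 670] [561.4 172.5  97. ] 102.2 [560.6 173.1] [52.  16.6] 18.8
[212 107  16  46 650] [576.6 127.4  97. ] 102.5 [576.2 127.7] [51.1 16.1] 18.9
[254 108  14  46 601] [591.5  82.6  97.3] 102.4 [591.1  82.6] [51.1 15.4] 18.8
[295 108  15  47 624] [607.3  37.5  97.1] 102.9 [606.8  37. ] [52.3 16.2] 18.8
panel ((596.220458984375, 96.58658599853516), (130.2672119140625, 327.71759033203125), 18.960294723510742) 70.311427516198
```

View pics/w1c.png

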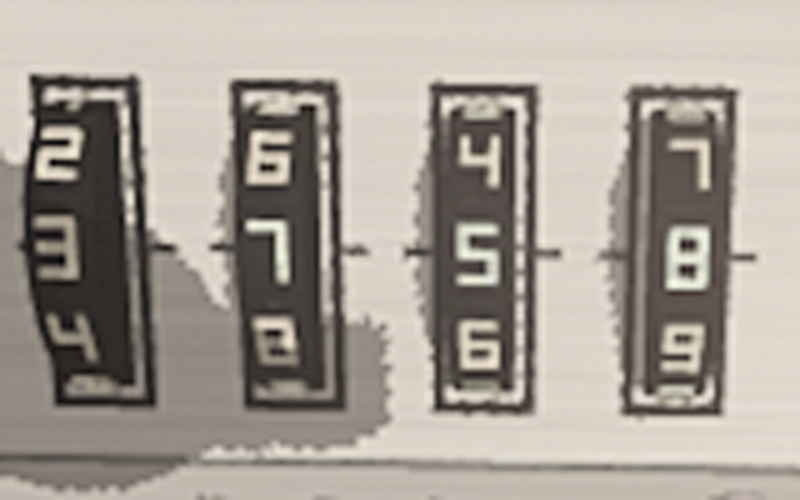

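drive_tool:
  hand: [26, 26, 26, 26, 26]
  translation:
    - [16, -38, 0]
    - [16, -38, 40]
    - [16, -38, 50]
    - [0, 0, 50]
    - [0, 0, 50]
  roll: [1.2, 0, 0, 0, 0]
  squeeze: 20

```text
t: 4.08
eef_pos: [545.4, 165.7, 121.8]
ee_rot: [3.141, -0.001, 0.327]
force: [0.7, -0.6, -0.5]
opening: 26.0
```

drive_tool:
  hand: [26, 26]
  translation:
    - [0, 0, 10]
    - [0, 0, 0]
  roll: [0, 0]

```text
t: 4.32
eef_pos: [545.6, 165.0, 113.6]
ee_rot: [-3.142, 0.0, 0.325]
force: [0.0, -0.2, 0.7]
opening: 26.1
```

```bash
cat > look.py <<'E'
from h import *
import sys
s=state();print(s['t'],s['eef_pos'].round(1),s['ee_rot'].round(3),s['force'].round(1),s['opening'])
p=cam('wrist',sys.argv[1]); 
yaw=.330;ex=np.array([np.cos(yaw),np.sin(yaw)]);ey=np.array([-ex[1],ex[0]])
T=np.array(s['eef_pos'])[:2]
for i,c in enumerate([(560.6,173.1),(576.2,127.7),(591.1,82.6),(606.8,37)],1):
    d=T-c; print('wheel',i,'tcp rel ex,ey',(d@ex).round(1),(d@ey).round(1))
v,u=np.mgrid[0:420,0:560]
K=p['camera_matrix'];R=cv2.Rodrigues(np.array(p['rvec'],float))[0];t=np.array(p['tvec'],float).ravel()
W=(np.stack([(u-K[0,2])/K[0,0],(v-K[1,2])/K[1,1],np.ones_like(u)],-1)*p['z_map'][...,None]-t)@R
m=(W[...,2]>90)&(W[...,2]<104)&(p['z_map']>0)&(p['img'].max(2)<255)
n,l,st,ce=cv2.connectedComponentsWithStats(m.astype(np.uint8))
for i in range(1,n):
    if st[i,4]>200:
        q=W[l==i];r=cv2.minAreaRect(q[:,:2].astype(np.float32));print(st[i],np.round(r[0],1),np.round(r[1],1),round(r[2],1))
E
python3 look.py w2.png
```

```text
4.325 [545.6 165.  113.6] [-3.142  0.     0.325] [ 0.  -0.2  0.7] 26.126322973552767
wheel 1 tcp rel ex,ey -16.9 -2.8
wheel 2 tcp rel ex,ey -16.9 45.2
wheel 3 tcp rel ex,ey -16.4 92.7
wheel 4 tcp rel ex,ey -16.5 140.9
[146 144  53  69 372] [573.5 228. ] [39.7 13.6] 45.4
[ 257  177   29   86 2299] [560.2 173.9] [51.8 15.7] 19.0
[ 339  177   35   86 2549] [575.6 128.3] [51.9 16.4] 18.8
[ 418  176   44   87 2832] [591.   83.2] [52.6 17.4] 19.0
[ 499  176   52   86 3122] [606.5  37.9] [51.9 18.1] 19.1
```

View pics/w2.png

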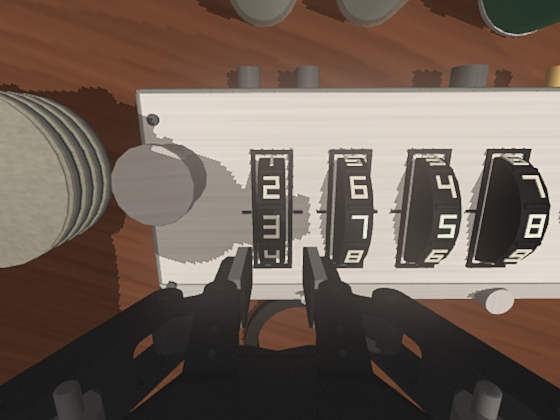

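drive_tool:
  hand: [26, 26, 26, 10, 10]
  translation:
    - [2, -3.2, 0]
    - [0, 0, 20]
    - [0, 0, 16]
    - [0, 0, 0]
    - [0, 0, 0]
  roll: [0, 0, 0, 0, 0]

```text
t: 5.0
eef_pos: [545.4, 168.5, 76.0]
ee_rot: [3.141, 0.002, 0.326]
force: [2.2, -0.7, -12.9]
opening: 15.5
```

drive_tool:
  hand: [10, 10]
  translation:
    - [0, 0, 0]
    - [0, 0, 0]
  roll: [0, 0]

```text
t: 5.25
eef_pos: [545.4, 168.5, 76.0]
ee_rot: [3.141, 0.002, 0.326]
force: [2.7, -0.4, -17.7]
opening: 15.4
```

drive_tool:
  hand: [10, 10, 10]
  translation:
    - [4.5, 0, -2.6]
    - [5, 0, -1.6]
    - [5.2, 0, -0.5]
  roll: [0, 0, 0]

```text
t: 5.62
eef_pos: [555.8, 172.0, 81.3]
ee_rot: [3.141, 0.009, 0.326]
force: [-8.0, -4.1, -6.4]
opening: 15.0
```

drive_tool:
  hand: [10, 10, 10, 10]
  translation:
    - [5.2, 0, 0.5]
    - [5, 0, 1.6]
    - [4.5, 0, 2.6]
    - [0, 0, 0]
  roll: [0, 0, 0, 0]

```text
t: 6.12
eef_pos: [572.5, 177.6, 79.3]
ee_rot: [3.141, 0.002, 0.326]
force: [-7.4, -4.6, 1.2]
opening: 15.6
```

```bash
python3 look.py w3.png
```

```text
6.125 [572.5 177.6  79.3] [3.141e+00 2.000e-03 3.260e-01] [-7.4 -4.6  1.2] 15.613191312511397
wheel 1 tcp rel ex,ey 12.7 0.4
wheel 2 tcp rel ex,ey 12.6 48.4
wheel 3 tcp rel ex,ey 13.2 95.9
wheel 4 tcp rel ex,ey 13.1 144.1
[226   0  70  12 528] [678.2 220.3] [ 3.7 26.2] 19.5
[430   0  70  13 560] [702.4 147.5] [ 4.  25.6] 18.6
[111 216  82  68 973] [575.7 232.5] [40.5 15.4] 64.0
[ 229  249   98   94 3745] [565.9 170. ] [52.6 40.5] 37.0
[ 359  250   40   48 1375] [590.7 133.6] [20.5 16.8] 20.4
[ 449  250   54   91 3592] [592.5  83.7] [49.3 17.7] 18.2
[540 273  20  70 729] [597.5  42.8] [41.3 10.1] 33.0
```

View pics/w3.png

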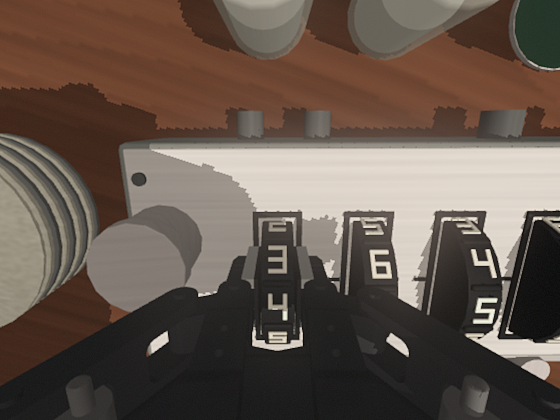

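drive_tool:
  hand: [26, 26, 26, 26, 26]
  translation:
    - [0, 0, 0]
    - [0, 0, 0]
    - [0, 0, -30]
    - [-20, 0, 0]
    - [-20, 0, 0]
  roll: [0, 0, 0, 0, 0]
  squeeze: 50

```text
t: 6.8
eef_pos: [538.1, 166.2, 109.0]
ee_rot: [-3.141, -0.005, 0.326]
force: [-0.3, -0.0, -0.1]
opening: 25.7
```

```bash
cat > strip.py <<'E'
from h import *
import sys
p=cam('wrist');s=state();print(s['t'],s['eef_pos'].round(1),s['force'].round(1),s['opening'])
yaw=.330;ex=np.array([np.cos(yaw),np.sin(yaw),0]);ey=np.array([-ex[1],ex[0],0]);C0=[(560.4,173.5),(575.9,128),(591,83),(606.7,37.5)]
T=np.array(s['eef_pos'])
out=[]
for c in C0:
    c=np.array([*c,66.]);print('rel',((T-c)@ex).round(1),((T-c)@ey).round(1))
    a=np.radians(np.linspace(50,-50,200));y=np.linspace(8,-8,40)
    X=c+35*(np.sin(a)[:,None,None]*ex+np.cos(a)[:,None,None]*[0,0,1])+y[None,:,None]*ey
    uv=proj(p,X).reshape(200,40,2).astype(np.float32)
    out.append(cv2.remap(p['img'],uv[...,0].copy(),uv[...,1].copy(),cv2.INTER_LINEAR,borderValue=(255,0,0)));out.append(np.full((200,10,3),255,np.uint8))
o=np.hstack(out);o[100,::3]=(255,0,0)
cv2.imwrite('pics/'+sys.argv[1],cv2.resize(o[:,:,::-1],None,fx=2,fy=2))
E
python3 strip.py s1.png
```

```text
6.85 [534.3 165.  108.5] [-2.9 -1.2  0. ] 26.15310559429871
rel -27.4 0.4
rel -27.3 48.5
rel -27.0 95.9
rel -27.2 144.1
```

View pics/s1.png

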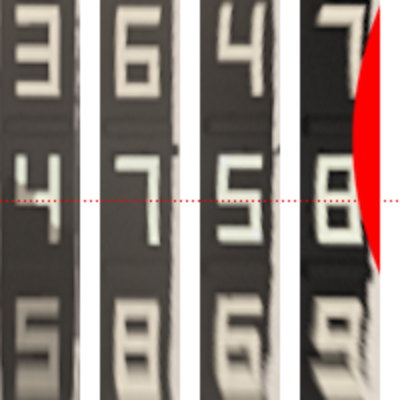

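drive_tool:
  hand: [26, 26, 26, 10, 10]
  translation:
    - [11, 0, 0]
    - [0, 0, 18]
    - [0, 0, 13]
    - [0, 0, 0]
    - [0, 0, 0]
  roll: [0, 0, 0, 0, 0]
  squeeze: 50

```text
t: 7.48
eef_pos: [546.7, 168.9, 74.5]
ee_rot: [3.141, 0.001, 0.326]
force: [5.3, 0.3, -15.8]
opening: 14.9
```

drive_tool:
  hand: [10, 10, 10, 10]
  translation:
    - [0, 0, 0]
    - [4, 0, -2.2]
    - [4, 0, -1.5]
    - [4.5, 0, -1]
  roll: [0, 0, 0, 0]

```text
t: 7.98
eef_pos: [547.2, 169.1, 74.9]
ee_rot: [3.141, 0.024, 0.326]
force: [-12.3, -5.3, -20.3]
opening: 15.1
```

drive_tool:
  hand: [10, 10, 10, 10, 10]
  translation:
    - [4, 0, -0.3]
    - [4, 0, 0.3]
    - [4.5, 0, 1]
    - [4, 0, 1.5]
    - [4, 0, 2.2]
  roll: [0, 0, 0, 0, 0]

```text
t: 8.6
eef_pos: [564.8, 175.0, 74.5]
ee_rot: [3.141, 0.025, 0.326]
force: [-19.1, -8.3, 10.2]
opening: 15.1
```

drive_tool:
  hand: [10, 26, 26, 26, 26]
  translation:
    - [0, 0, 0]
    - [0, 0, 0]
    - [0, 0, 0]
    - [0, 0, -30]
    - [-40, 0, 0]
  roll: [0, 0, 0, 0, 0]

```text
t: 9.22
eef_pos: [546.3, 168.8, 110.0]
ee_rot: [3.141, -0.013, 0.326]
force: [0.1, -0.3, 0.5]
opening: 26.2
```

```bash
python3 strip.py s2.png
```

```text
9.275 [535.7 165.4 107.5] [-7.8 -2.7 -0.7] 26.2675947800481
rel -26.0 0.3
rel -26.0 48.4
rel -25.7 95.9
rel -25.8 144.0
```

View pics/s2.png

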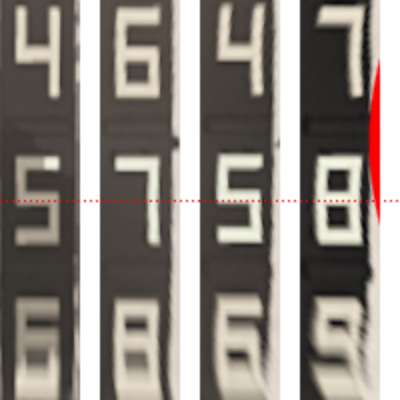

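drive_tool:
  hand: [26, 26, 26, 10, 10]
  translation:
    - [10, 0, 0]
    - [0, 0, 18]
    - [0, 0, 13]
    - [0, 0, 0]
    - [0, 0, 0]
  roll: [0, 0, 0, 0, 0]
  squeeze: 50

```text
t: 9.9
eef_pos: [549.3, 169.8, 73.7]
ee_rot: [3.141, 0.002, 0.326]
force: [4.3, 0.7, -13.9]
opening: 15.1
```

drive_tool:
  hand: [10, 10, 10, 10]
  translation:
    - [0, 0, 0]
    - [4, 0, -2.2]
    - [4, 0, -1.5]
    - [4.5, 0, -1]
  roll: [0, 0, 0, 0]

```text
t: 10.4
eef_pos: [549.7, 169.9, 74.1]
ee_rot: [3.141, 0.025, 0.326]
force: [-13.7, -5.7, -21.6]
opening: 15.3
```

drive_tool:
  hand: [10, 10, 10, 10, 10]
  translation:
    - [4, 0, -0.3]
    - [4, 0, 0.3]
    - [4.5, 0, 1]
    - [4, 0, 1.5]
    - [4, 0, 2.2]
  roll: [0, 0, 0, 0, 0]

```text
t: 11.02
eef_pos: [567.8, 176.0, 73.3]
ee_rot: [3.141, 0.025, 0.326]
force: [-19.1, -7.3, 5.4]
opening: 15.4
```

drive_tool:
  hand: [10, 26, 26, 26, 26]
  translation:
    - [0, 0, 0]
    - [0, 0, 0]
    - [0, 0, 0]
    - [0, 0, -30]
    - [-40, 0, 0]
  roll: [0, 0, 0, 0, 0]

```text
t: 11.65
eef_pos: [549.3, 169.9, 109.3]
ee_rot: [3.142, -0.013, 0.326]
force: [0.3, 0.7, 0.1]
opening: 26.1
```

```bash
cat >> strip.py <<'E'
# classify against digits of s1.png (2x strips; wheel w at cols 100w..100w+80; rows 200 +- 144 per number)
S=cv2.imread('pics/s1.png',0);N=cv2.imread('pics/'+sys.argv[1],0)
tpl={}
for d,(w,k) in {3:(0,-1),4:(2,-1),5:(2,0),6:(1,-1),7:(1,0),8:(1,1),9:(3,1)}.items():
    r=200+k*144; tpl[d]=S[max(r-50,4):min(r+50,396),100*w+14:100*w+66]
for w in range(4):
    sc=sorted([(round(float(cv2.matchTemplate(N[110:290,100*w+2:100*w+78],t[:, :],cv2.TM_CCOEFF_NORMED).max()),2),d) for d,t in tpl.items()],reverse=True)[:3]
    print('wheel',w+1,[(d,x) for x,d in sc])
E
python3 strip.py s3.png
```

```text
11.7 [538.6 166.4 106.8] [-7.1 -3.3 -1. ] 26.27726639921455
rel -22.9 0.4
rel -22.8 48.4
rel -22.5 95.9
rel -22.6 144.0
wheel 1 [(6, 0.94), (5, 0.9), (8, 0.81)]
wheel 2 [(7, 0.99), (3, 0.65), (4, 0.58)]
wheel 3 [(5, 0.99), (6, 0.86), (3, 0.77)]
wheel 4 [(8, 0.89), (6, 0.83), (5, 0.8)]
```

View pics/s3.png

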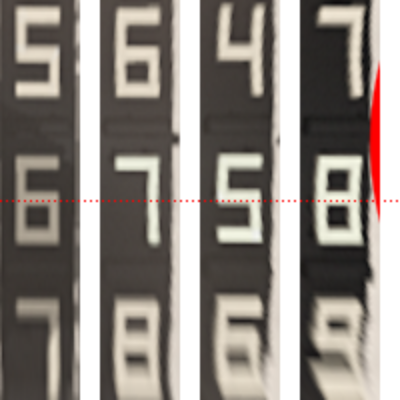

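drive_tool:
  hand: [26, 26, 26, 26, 26]
  translation:
    - [0, 0, -15]
    - [20, 24, 0]
    - [19, 24.3, 0]
    - [0, 0, 15]
    - [0, 0, 0]
  roll: [0, 0, 0, 0, 0]

```text
t: 12.32
eef_pos: [594.9, 134.6, 104.4]
ee_rot: [-3.141, 0.001, 0.326]
force: [-0.1, -0.3, 0.2]
opening: 26.0
```

drive_tool:
  hand: [26, 26, 10, 10, 10]
  translation:
    - [0, 0, 18]
    - [0, 0, 13]
    - [0, 0, 0]
    - [0, 0, 0]
    - [0, 0, 0]
  roll: [0, 0, 0, 0, 0]

```text
t: 12.95
eef_pos: [593.4, 134.1, 72.6]
ee_rot: [-3.141, 0.004, 0.326]
force: [-1.4, -0.4, -14.4]
opening: 14.8
```

drive_tool:
  hand: [10, 10, 10]
  translation:
    - [-4, 0, -2.2]
    - [-4, 0, -1.5]
    - [-4.5, 0, -1]
  roll: [0, 0, 0]

```text
t: 13.32
eef_pos: [586.8, 131.8, 78.1]
ee_rot: [-3.141, -0.007, 0.326]
force: [10.9, 3.7, -21.5]
opening: 14.8
```

drive_tool:
  hand: [10, 10, 10, 10, 10]
  translation:
    - [-4, 0, -0.3]
    - [-4, 0, 0.3]
    - [-4.5, 0, 1]
    - [-4, 0, 1.5]
    - [-4, 0, 2.2]
  roll: [0, 0, 0, 0, 0]

```text
t: 13.95
eef_pos: [578.4, 128.8, 81.0]
ee_rot: [-3.141, -0.031, 0.327]
force: [17.8, 8.4, 3.0]
opening: 14.7
```

drive_tool:
  hand: [10, 26, 26, 26, 26]
  translation:
    - [0, 0, 0]
    - [0, 0, 0]
    - [0, 0, 0]
    - [0, 0, -30]
    - [0, 0, 0]
  roll: [0, 0, 0, 0, 0]

```text
t: 14.58
eef_pos: [565.5, 124.1, 106.6]
ee_rot: [3.141, -0.005, 0.326]
force: [-0.3, 0.0, 0.1]
opening: 25.8
```

```bash
python3 strip.py s4.png
```

```text
14.625 [564.6 123.9 105.3] [-0.4  0.4 -0.8] 26.19116601599048
rel -12.1 -48.3
rel -12.0 -0.2
rel -11.7 47.3
rel -11.8 95.4
wheel 1 [(6, 0.92), (5, 0.88), (8, 0.82)]
wheel 2 [(6, 0.94), (5, 0.9), (8, 0.82)]
wheel 3 [(5, 0.99), (6, 0.84), (3, 0.76)]
wheel 4 [(8, 0.89), (6, 0.84), (5, 0.81)]
```

drive_tool:
  hand: [26, 26, 26, 10, 10]
  translation:
    - [29, 0, 0]
    - [0, 0, 16]
    - [0, 0, 13]
    - [0, 0, 0]
    - [0, 0, 0]
  roll: [0, 0, 0, 0, 0]

```text
t: 15.25
eef_pos: [587.6, 132.1, 71.8]
ee_rot: [-3.141, 0.008, 0.326]
force: [-0.7, -2.2, -18.8]
opening: 14.9
```

drive_tool:
  hand: [10, 10, 10, 10]
  translation:
    - [0, 0, 0]
    - [-4, 0, -2.2]
    - [-4, 0, -1.5]
    - [-4.5, 0, -1]
  roll: [0, 0, 0, 0]

```text
t: 15.75
eef_pos: [581.6, 130.1, 77.2]
ee_rot: [-3.141, -0.003, 0.326]
force: [10.0, 3.3, -34.8]
opening: 15.3
```

drive_tool:
  hand: [10, 10, 10, 10, 10]
  translation:
    - [-4, 0, -0.3]
    - [-4, 0, 0.3]
    - [-4.5, 0, 1]
    - [-4, 0, 1.5]
    - [-4, 0, 2.2]
  roll: [0, 0, 0, 0, 0]

```text
t: 16.38
eef_pos: [572.8, 127.0, 80.0]
ee_rot: [-3.141, -0.026, 0.327]
force: [16.7, 8.3, -5.7]
opening: 15.1
```

drive_tool:
  hand: [10, 26, 26, 26, 26]
  translation:
    - [0, 0, 0]
    - [0, 0, 0]
    - [0, 0, 0]
    - [0, 0, -30]
    - [0, 0, 0]
  roll: [0, 0, 0, 0, 0]

```text
t: 17.0
eef_pos: [562.3, 122.9, 108.1]
ee_rot: [3.141, -0.006, 0.326]
force: [0.2, -0.3, 0.2]
opening: 26.1
```

```bash
python3 strip.py s5.png
```

```text
17.05 [561.3 122.7 106.8] [-0.4 -0.5  0.1] 25.892498858159108
rel -15.6 -48.3
rel -15.5 -0.3
rel -15.2 47.2
rel -15.3 95.3
wheel 1 [(6, 0.93), (5, 0.88), (8, 0.82)]
wheel 2 [(5, 0.98), (6, 0.85), (3, 0.78)]
wheel 3 [(5, 0.99), (6, 0.84), (3, 0.76)]
wheel 4 [(8, 0.9), (6, 0.85), (5, 0.81)]
```

drive_tool:
  hand: [26, 26, 26, 10, 10]
  translation:
    - [33, 0, 0]
    - [0, 0, 16]
    - [0, 0, 13]
    - [0, 0, 0]
    - [0, 0, 0]
  roll: [0, 0, 0, 0, 0]

```text
t: 17.68
eef_pos: [588.0, 132.2, 73.1]
ee_rot: [-3.141, 0.007, 0.326]
force: [0.3, -0.0, -17.1]
opening: 15.1
```

drive_tool:
  hand: [10, 10, 10, 10]
  translation:
    - [0, 0, 0]
    - [-4, 0, -2.2]
    - [-4, 0, -1.5]
    - [-4.5, 0, -1]
  roll: [0, 0, 0, 0]

```text
t: 18.18
eef_pos: [581.8, 130.1, 78.5]
ee_rot: [-3.141, -0.003, 0.326]
force: [10.5, 3.4, -33.3]
opening: 14.9
```

drive_tool:
  hand: [10, 10, 10, 10, 10]
  translation:
    - [-4, 0, -0.3]
    - [-4, 0, 0.3]
    - [-4.5, 0, 1]
    - [-4, 0, 1.5]
    - [-4, 0, 2.2]
  roll: [0, 0, 0, 0, 0]

```text
t: 18.8
eef_pos: [572.7, 126.9, 81.1]
ee_rot: [-3.141, -0.026, 0.327]
force: [16.8, 6.0, -5.3]
opening: 14.7
```

drive_tool:
  hand: [10, 26, 26, 26, 26]
  translation:
    - [0, 0, 0]
    - [0, 0, 0]
    - [0, 0, 0]
    - [0, 0, -30]
    - [0, 0, 0]
  roll: [0, 0, 0, 0, 0]

```text
t: 19.42
eef_pos: [562.2, 122.9, 109.0]
ee_rot: [3.141, -0.006, 0.326]
force: [0.3, -0.1, 0.1]
opening: 26.1
```

```bash
python3 strip.py s6.png
```

```text
19.475 [561.2 122.7 107.7] [-0.3 -0.  -0.2] 26.000381534649573
rel -15.7 -48.3
rel -15.6 -0.3
rel -15.3 47.2
rel -15.4 95.3
wheel 1 [(6, 0.92), (5, 0.88), (8, 0.81)]
wheel 2 [(4, 0.95), (7, 0.74), (5, 0.56)]
wheel 3 [(5, 0.99), (6, 0.85), (3, 0.77)]
wheel 4 [(8, 0.88), (6, 0.84), (5, 0.81)]
```

drive_tool:
  hand: [26, 26, 26, 10, 10]
  translation:
    - [33, 0, 0]
    - [0, 0, 16]
    - [0, 0, 13]
    - [0, 0, 0]
    - [0, 0, 0]
  roll: [0, 0, 0, 0, 0]

```text
t: 20.1
eef_pos: [588.1, 132.2, 74.1]
ee_rot: [-3.141, 0.007, 0.326]
force: [-0.2, -0.3, -16.7]
opening: 14.5
```

drive_tool:
  hand: [10, 10, 10, 10]
  translation:
    - [0, 0, 0]
    - [-4, 0, -2.2]
    - [-4, 0, -1.5]
    - [-4.5, 0, -1]
  roll: [0, 0, 0, 0]

```text
t: 20.6
eef_pos: [581.7, 130.1, 79.4]
ee_rot: [-3.141, -0.003, 0.326]
force: [8.8, 2.5, -32.2]
opening: 14.9
```

drive_tool:
  hand: [10, 10, 10, 10, 10]
  translation:
    - [-4, 0, -0.3]
    - [-4, 0, 0.3]
    - [-4.5, 0, 1]
    - [-4, 0, 1.5]
    - [-4, 0, 2.2]
  roll: [0, 0, 0, 0, 0]

```text
t: 21.22
eef_pos: [572.5, 126.9, 82.0]
ee_rot: [-3.141, -0.025, 0.327]
force: [15.5, 7.6, -3.9]
opening: 14.5
```

drive_tool:
  hand: [10, 26, 26, 26, 26]
  translation:
    - [0, 0, 0]
    - [0, 0, 0]
    - [0, 0, 0]
    - [0, 0, -30]
    - [0, 0, -10]
  roll: [0, 0, 0, 0, 0]

```text
t: 21.85
eef_pos: [561.4, 122.7, 119.5]
ee_rot: [3.141, -0.004, 0.326]
force: [1.0, 0.7, -0.8]
opening: 26.2
```

```bash
python3 strip.py s7.png
```

```text
21.9 [561.7 122.8 120.1] [-0.1 -0.   0.7] 25.921305837024192
rel -15.1 -48.4
rel -15.1 -0.3
rel -14.8 47.2
rel -14.9 95.3
wheel 1 [(6, 0.92), (5, 0.88), (8, 0.81)]
wheel 2 [(3, 0.93), (5, 0.77), (8, 0.69)]
wheel 3 [(5, 0.99), (6, 0.86), (3, 0.77)]
wheel 4 [(8, 0.89), (6, 0.84), (5, 0.81)]
```

View pics/s7.png

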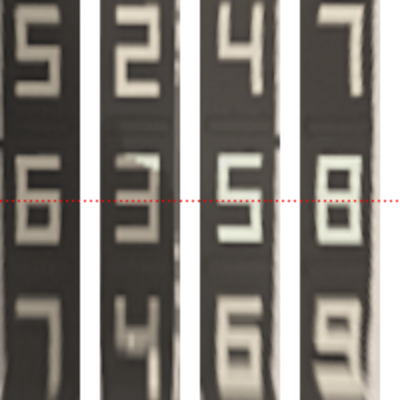

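drive_tool:
  hand: [26, 10, 0, 0, 0]
  translation:
    - [0, 0, -30]
    - [5, 50, 0]
    - [5, 50, 0]
    - [6.5, 61, 0]
    - [0, 0, 0]
  roll: [0, 0, 0, 0, 0]

```text
t: 22.52
eef_pos: [628.7, -28.7, 146.4]
ee_rot: [3.14, -0.001, 0.32]
force: [0.1, -0.3, -0.8]
opening: -0.2
```

```bash
python3 - <<'E'
from h import *
s=state();p=cam('wrist','b1.png');print(s['t'],s['eef_pos'].round(1),s['opening'])
yaw=.330;ex=np.array([np.cos(yaw),np.sin(yaw)]);ey=np.array([-ex[1],ex[0]])
for r in landmark_of('start_top',p)[:1]:
    X=world(p,r['uv']);print(r,X.round(1))
for r in silhouettes('start',p)[:1]:
    m=r['mask'];v,u=np.nonzero(m);W=np.array([world(p,(a,b)) for a,b in zip(u,v)]);W=W[np.abs(W[:,2]-90)<20]
    print(r['p'],r['extent'],len(W),np.percentile(W[:,2],[2,25,50,75,98]).round(1)); 
    t=W[W[:,2]>np.percentile(W[:,2],75)-2];print('top c',t.mean(0).round(1),cv2.minEnclosingCircle(t[:,:2].astype(np.float32)))
    c=t.mean(0); d=np.array(s['eef_pos'])-c; print('tcp rel button ex ey',d[:2]@ex,d[:2]@ey)
    for rr in range(0,30,2):
        q=[world(p,proj(p,c+[rr*np.cos(a),rr*np.sin(a),0])[0])[2] for a in np.arange(0,6.28,.5)]; print(rr,np.median(q).round(1),end='; ')
E
```

```text
22.525 [628.7 -28.7 146.4] -0.24468641026985177
{'uv': [271.8, 228.6], 'p': 0.6} [628.8 -24.4  92.1]
0.57 [255.5, 206.3, 287.8, 244.7] 1055 [83.9 91.2 91.8 92.4 93.2]
top c [628.5 -24.1  92. ] ((628.1290893554688, -24.17989730834961), 12.410438537597656)
tcp rel button ex ey -1.2713875624572037 -4.414265632875028
0 91.8; 2 91.9; 4 92.2; 6 92.1; 8 92.5; 10 91.8; 12 91.1; 14 82.1; 16 82.3; 18 82.1; 20 81.7; 22 71.0; 24 70.8; 26 70.2; 28 70.8;
```

View pics/b1.png

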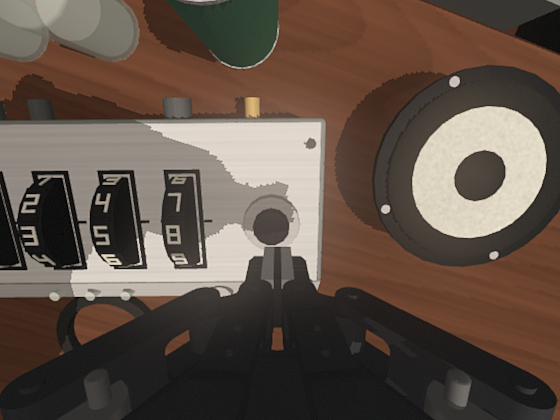

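drive_tool:
  hand: [0, 0, 0, 0]
  translation:
    - [1.3, -4.4, 0]
    - [0, 0, 30]
    - [0, 0, 18]
    - [0, 0, 0]
  roll: [0, 0, 0, 0]

```text
t: 23.18
eef_pos: [625.2, -18.5, 97.6]
ee_rot: [-3.14, 0.004, 0.328]
force: [-0.6, 0.2, 0.3]
opening: 0.1
```

drive_tool:
  hand: [0, 0, 0, 0, 0]
  translation:
    - [0, 0, 5]
    - [0, 0, 5]
    - [0, 0, 3]
    - [0, 0, 0]
    - [0, 0, 0]
  roll: [0, 0, 0, 0, 0]

```text
t: 23.8
eef_pos: [628.0, -19.5, 87.1]
ee_rot: [-3.141, -0.002, 0.326]
force: [0.3, 2.7, 5.0]
opening: 0.1
```

drive_tool:
  hand: [0, 0, 0, 0]
  translation:
    - [0, 0, 3]
    - [0, 0, 2]
    - [0, 0, 0]
    - [0, 0, 0]
  roll: [0, 0, 0, 0]

```text
t: 24.3
eef_pos: [628.2, -19.5, 86.6]
ee_rot: [3.141, -0.005, 0.326]
force: [-7.9, 3.3, 29.3]
opening: -0.2
```

drive_tool:
  hand: [0, 0, 0, 0, 0]
  translation:
    - [0, 0, -10]
    - [0, 0, -40]
    - [-10, 0, -50]
    - [-50, 0, -50]
    - [0, 0, 0]
  roll: [0, 0, 0, 0, 0]

```text
t: 24.92
eef_pos: [575.5, -38.8, 229.2]
ee_rot: [3.138, -0.004, 0.324]
force: [1.3, -0.7, -0.3]
opening: -0.0
```

drive_tool:
  hand: [0, 0, 0]
  translation:
    - [0, -55, 0]
    - [0, 0, 0]
    - [0, 0, 0]
  roll: [0, 0, 0]

```text
t: 25.3
eef_pos: [558.1, 14.5, 224.1]
ee_rot: [3.141, 0.002, 0.326]
force: [-0.2, -0.7, -0.3]
opening: 0.3
```

```bash
python3 strip.py s8.png; python3 - <<'E'
from h import *
p=cam('wrist','end.png')
for q,z in [('start_top',None),('tin_mid',89)]:
    for r in landmark_of(q,p)[:1]: print(q,world(p,r['uv'],z).round(1))
E
```

```text
25.35 [558.4  14.2 224.3] [ 0.3 -0.3  0.4] -0.23243756448938477
rel -53.6 -150.1
rel -53.5 -102.0
rel -53.2 -54.5
rel -53.3 -6.4
wheel 1 [(6, 0.94), (5, 0.87), (8, 0.79)]
wheel 2 [(3, 0.94), (5, 0.75), (8, 0.73)]
wheel 3 [(5, 0.93), (6, 0.82), (3, 0.73)]
wheel 4 [(8, 0.87), (6, 0.85), (3, 0.81)]
start_top [626.1 -23.8  91.3]
tin_mid [565.  238.1  89. ]
```

View pics/end.png

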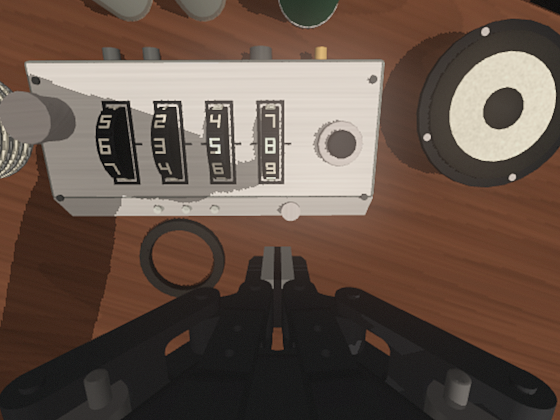

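```bash
python3 -c "
from cell import job_done;print(job_done())"
```

```text
the job is handed in; nothing more can be done
None
```

The timer is set to 6 3 5, the start button was pressed and let go afterwards, and the job is handed in. The robot's clock stood at about 25 s of the 72 s allowed.

- **Wheels:** I gripped wheel 1 by its sides and rolled it from 3 to 6, then wheel 2 from 7 to 3, one number per stroke. Wheel 3 already stood on 5, so I left it. I did not touch wheel 4, which still reads 8.
- **Button:** I pressed it with closed fingers until it stopped. The tip was about 5.5 mm below the measured top and the force was 29 N. The tip landed about 4.5 mm off the button's centre, still on the button face. After release the button's top was measured back at about 91 mm, against 92 mm before the press.
- **Last checks:** After the press, both the picture and the digit matching read 6, 3, 5, 8 at the index lines. The tin was found where it had been, to within measuring error. The gasket and driver look undisturbed in the last picture. I did not measure the positions of the other bystanders again.
- **Miss along the way:** I had expected the first stroke on wheel 1 to turn it two numbers. It slipped and turned only one, so I checked after every stroke.

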